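Three clicks more on the tube roller

TASK

The blood tubes on the roller mixer need a longer run: turn the mixer's large bar-shaped timer dial three clicks clockwise (seen from above) from where it stands, then, with the dial set and let go, press the mixer's round white start button right down and let it come back up.

Things in the scene. Friction and masses are not known exactly. Their poses are not given: they have to be found in the camera images.
- dial (a joint): Angle of the timer dial in rad, growing clockwise seen from above. Eight clicks 0.436 rad (25 degrees) apart from stop to stop, 0 to 3.054; it starts settled in click 0, 1 or 2; three clicks are 1.309 rad. A sprung detent (about 0.1 N m) pulls it to the nearest click when let go.
- dial_grip (a point): Turning axis of the larger black bar dial, ringed by 8 white marks, on the white roller mixer (275 x 320 mm, deck 55 mm high); grip height, 87 mm up. Upright bar 52 long, 14 thick, top 14 mm above this point; disc 56 mm wide under it, its top 26 mm below. x: along the bar to its white pointer line, y: across its thickness, z: up; turns with the dial. Smaller knobs nearby are not it.
- dial_tip (a point): End of the dial's bar at its white pointer line: top edge, 26 mm from the turning axis. It turns with the dial.
- start_top (a point): Centre of the top of the start button: white, round, 34 mm wide, in a grey collar on the mixer's deck between the timer dial (117 mm off) and a smaller knob (83 mm off). It goes straight down 6 mm against a spring (4 N fully down) and comes back up by itself. z is up.

How it is judged (in metres and radians):
On the way, in this order (a step that is already met when the one before it is completed fails the run):
1. the timer dial stands three clicks clockwise of its start (distance of dial_tip from where it was at the start of the episode between 0.0275 and 0.0355 m), for 0.2 s.
2. with the dial set, the start button is pressed down (all of step 1 and distance of start_top from where it was at the start of the episode above 0.004 m), for 0.05 s.
At the end, for the whole second after the job is handed in: the dial rests in the click three clockwise of where it started (within about 10 degrees; its pointer end 27.5 to 35.5 mm from where it was), and the start button has come back up (within 2 mm) (all of step 1 and velocity of joint dial between -0.1 and 0.1 rad/s and distance of start_top from where it was at the start of the episode below 0.002 m); the robot touches nothing.
It also fails if it takes over 40 s, if anything falls off the work surface, if the arm or the gripper's body presses on something with over 40 N, if the wrist force passes 120 N, or if a joint passes its speed limit or range.

ROBOT

A 6-joint arm with a two-finger parallel gripper is mounted at the origin on the work surface. World frame = base frame: x ahead of the robot, y to its left, z up, the work surface at z = 0. Lengths are in m, angles in degrees, forces in N, time in s.
With the tool pointing down it reaches from about 0.35 to 0.875 m from the base axis. Payload 4.2 kg.
Tool frame: the origin (TCP) lies midway between the tips of the shut fingers; the grasp point (between the pads) lies 19 mm behind it; z points along the fingers, y is the line along which they close (so a half turn about z gives the same grasp; the last joint's range is limited). The gripper opens to 87 mm and grips with 3 to 60 N. Pads are 19 mm wide; open, the fingers measure 117 mm over their backs; the gripper's body (75 mm by 190 mm) begins 51 mm behind the grasp point.
Start: joints at [14.817, 22.042, 0.453, 0, -68.411, -14.817], TCP at [0.625, 0, 0.223] pointing down, gripper open.
Joint ranges: [-179.83, 179.83], [-69.29, 118.12], [-61.27, 80.66], [-181.25, 117.63], [-171.15, -9.14], [-177.46, 177.46]. Speed limits (degrees/s): [159.86, 159.86, 180, 180, 180, 180].

INTERFACE

Orientations are given as [roll, pitch, yaw] about the fixed x, y, z axes, in that order (R = Rz(yaw) Ry(pitch) Rx(roll)).
In Python, from workcell import env gives the robot as it stands. The module is installed in compiled form; this text tells all that it offers. Calls block until the motion is done:
- env.goto(position, orientation): joint-space move of the TCP to a pose.
- env.move_straight(position, rotation=None, rate=0.15, force_limit=None): straight line of the TCP; rotation=None keeps the orientation; rate is the mean speed in m/s. With force_limit (N) it stops when the force on the tool has changed by that much, and returns True; else False.
- env.set_joints(angles): joint-space move.
- env.gripper_to(opening, grasp_force=None): opening from 0.0 (shut) to 1.0 (fully open); grasp_force is the grip in N (None keeps the last); returns when the fingers have stopped.
- env.dwell(seconds).
- env.inverse_kinematics(position, orientation): joint angles nearest the present ones, or None.
- env.read_state(): the state.
- env.grab_frame(name): name is "scene" or "side" or "wrist"; returns a dict with "image" (420x560x3 uint8, blue, green, red), "fx", "fy", "cx", "cy" (pixels), "position" and "orientation" of the camera in the world. Camera axes: x right, y up, looking along -z (the intrinsics and any distortion apply to the point x, -y, -z); pixel columns grow to the right and rows downward; lengths in m; the calibration is good to about 2 mm. A picture is of the moment at which its call begins. There is no depth.
A pose or a line that the arm cannot do raises env.Unreachable and nothing moves.
- env.close_job(): hands the job in; it is judged then, once.
Trained networks look in a picture, given as the dict that the camera call returned (one of the last four; its "shot" number tells which), for a name from the list of things; names that differ only in an ending like _2 or _b are one class to them, and where a whole thing is asked for, a point or a joint stands for the part that bears it (a point fixed in the world has none). Each returns a list of dicts, best first, with "score" (0 to 1); they miss things now and then, are a little off and sometimes report something else, mostly with a low value. They report only what shows in the picture. A call takes as long as a camera call.
- env.search_frame(picture, thing): "xyz" ([x, y, z] in m, in world coordinates, good to about 4 mm: the middle of the surface that is visible of it).
- env.trace(picture, thing): "mask" (420x560 bool, what is visible of it).
The state is a dict: "clock": time; "joint_positions": joint angles; "qvel": joint speeds; "joint_torque": joint torques, N m; "position": TCP position; "tool_rot": TCP orientation; "force": force on the tool from outside, world axes, zero at the start; "wrist_torque": the same for the moment, N m; "opening": opening from 0.0 (shut) to 1.0 (fully open); "finger_force": force on a finger pad.
Only numpy, scipy, OpenCV 4.12 (cv2) and the standard library are available. Lean on these libraries where they do the work, as an engineer would, in place of code of your own. Each camera call takes 0.05 s, during which the arm holds its last target. There are 200 camera calls.

## Working session

There is one attempt and no reset: what is moved stays moved. The work goes in short steps, each a Python script; the robot and the scene stay as the last script left them, time stands still between calls to the robot, and variables do not carry over. Pictures are saved under pics/ and viewed, at most 10 in all, crops included, and the job is handed in when it is done.

```bash
mkdir -p pics
python3 - <<'E'
from workcell import env
import cv2
for n in ("scene","wrist"):
    f=env.grab_frame(n); cv2.imwrite(f"pics/{n}0.png",f["image"])
    print(n,f["fx"],f["fy"],f["cx"],f["cy"],f["position"],f["orientation"],[k for k in f])
    for t in ("dial_grip","dial_tip","start_top","dial"):
        print(t,[(d["xyz"],d["score"]) for d in env.search_frame(f,t)][:3])
        for d in env.trace(f,t)[:1]:
            c=cv2.minAreaRect(cv2.findNonZero(d["mask"].astype("uint8"))) ;print(d["score"],c)
print(env.read_state())
E
```

```text
scene 436.8077114933086 436.8077114933086 276.2190902030826 205.56455883493598 [ 0.92706704 -0.13371448  0.66603961] [36.77246285 -0.98203819 64.63367962] ['image', 'fx', 'fy', 'cx', 'cy', 'position', 'orientation', 'shot']
dial_grip [([0.5386, -0.0543, 0.0797], 0.92)]
0.67 ((212.99710083007812, 233.231201171875), (33.148468017578125, 33.680667877197266), 81.25383758544922)
dial_tip [([0.5406, -0.0535, 0.0797], 0.6)]
0.75 ((212.0, 233.5), (33.0, 36.0), 90.0)
start_top [([0.5497, -0.1656, 0.0793], 0.71)]
0.62 ((145.0, 264.5), (21.0, 22.0), 90.0)
dial [([0.5365, -0.0533, 0.0816], 0.62)]
0.78 ((212.67999267578125, 233.739990234375), (32.72731018066406, 34.77970504760742), 86.8201675415039)
wrist 305.39129937460365 305.39129937460365 275.94723165752623 205.00870044189443 [ 0.62438199 -0.0818275   0.38537478] [-1.70848007e+01 -7.78162462e-02  1.79952123e+02] ['image', 'fx', 'fy', 'cx', 'cy', 'position', 'orientation', 'shot']
dial_grip [([0.5375, -0.0507, 0.0747], 0.85)]
0.78 ((365.9088134765625, 139.62411499023438), (51.59202575683594, 57.75407028198242), 25.016895294189453)
dial_tip [([
[... 405 characters left out ...]
'clock': 0.9, 'joint_positions': array([ 1.48169966e+01,  2.20406093e+01,  4.54066602e-01, -1.13136109e-03,
       -6.84118269e+01, -1.48167066e+01]), 'qvel': array([-0.01134088, -0.01191752, -0.1075297 ,  0.08150327,  0.08427464,
        0.00067836]), 'joint_torque': array([ 1.65862721e-04, -3.90455317e+01,  1.87617910e+01,  4.22443181e+00,
        1.53934001e-02, -1.65297962e-05]), 'position': array([6.24983346e-01, 3.53890863e-05, 2.22568289e-01]), 'tool_rot': array([-1.79998693e+02,  1.43398516e-03, -9.00001262e+01]), 'force': array([ 1.29109432, -0.80404198,  0.04790112]), 'wrist_torque': array([ 0.06810968, -0.03176143,  0.02632865]), 'finger_force': 0.0, 'opening': 1.0046693572013117}
```

Run:
```python
import cv2,numpy as np
w=cv2.imread("pics/wrist0.png");s=cv2.imread("pics/scene0.png")
a=cv2.resize(w[90:190,300:433],(400,300),interpolation=cv2.INTER_CUBIC)
b=cv2.resize(s[190:290,120:253],(400,300),interpolation=cv2.INTER_CUBIC)
m=np.vstack([np.hstack([a,b]),np.hstack([cv2.resize(w,(400,300)),cv2.resize(s,(400,300))])])
cv2.imwrite("pics/m0.png",m)
```

```text
(no output)
```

View pics/m0.png

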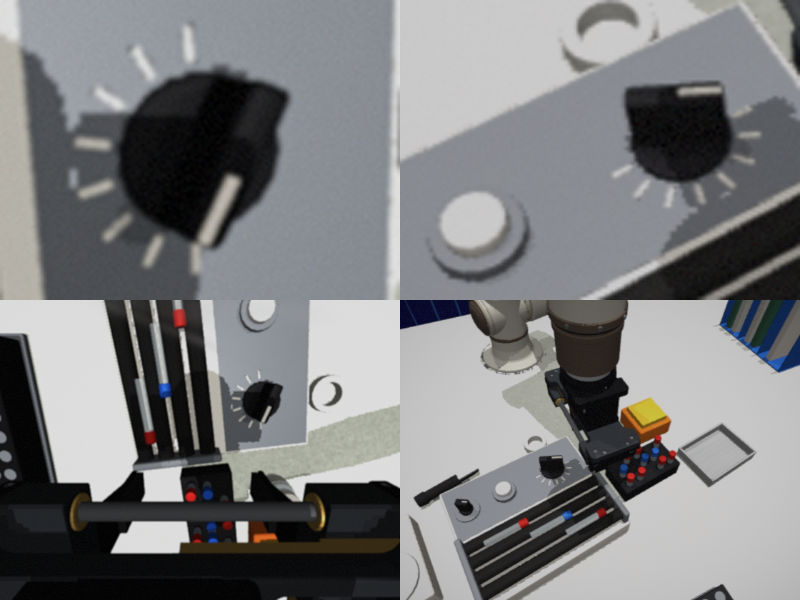

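```bash
cat > h.py <<'E'
import numpy as np,cv2
from scipy.spatial.transform import Rotation as R
def onplane(f,uv,z):
    uv=np.atleast_2d(uv).astype(float)
    d=np.c_[(uv[:,0]-f["cx"])/f["fx"],-(uv[:,1]-f["cy"])/f["fy"],-np.ones(len(uv))]
    d=R.from_euler("xyz",f["orientation"],degrees=True).apply(d)
    p=np.array(f["position"]); return p+d*((z-p[2])/d[:,2])[:,None]
E
python3 - <<'E'
from workcell import env
from h import *
env.goto([0.539,-0.025,0.165],[180,0,-90])
f=env.grab_frame("wrist"); im=f["image"]
for t in ("dial_grip","start_top"):
    print(t,[(d["xyz"],d["score"]) for d in env.search_frame(f,t)][:2])
m=env.trace(f,"dial_grip")[0]["mask"].astype("uint8")
b=env.trace(f,"start_top")
for q in b[:2]:
    print("btn",q["score"],onplane(f,np.argwhere(q["mask"]).mean(0)[::-1],0.075),np.ptp(np.argwhere(q["mask"]),axis=0))
h=cv2.fillConvexPoly(np.zeros_like(m),cv2.convexHull(cv2.findNonZero(m)),1)
h=cv2.erode(h,np.ones((3,3)))
w=((im.min(2)>110)&(h>0)).astype("uint8")
n,l,s,c=cv2.connectedComponentsWithStats(w)
for i in range(1,n):
    if s[i,4]>15:
        p=np.argwhere(l==i)[:,::-1]; P=onplane(f,p,0.101)[:,:2]
        r=cv2.minAreaRect(P.astype("float32")*1000); print(s[i],c[i],r,cv2.boxPoints(r).tolist())
x,y,ww,hh=cv2.boundingRect(m)
print("mask",x,y,ww,hh)
cv2.imwrite("pics/w1.png",np.hstack([cv2.resize(im,(400,300)),cv2.resize(im[y-25:y+hh+25,x-25:x+ww+25],(300,300))]))
np.save("f1.npy",f,allow_pickle=True); print(f["position"],env.read_state()["position"])
E
```

```text
dial_grip [([0.5338, -0.0512, 0.0583], 0.56)]
start_top [([0.5427, -0.1653, 0.0764], 0.74)]
btn 0.74 [[ 0.5442789  -0.16754707  0.075     ]] [51 44]
[274 191  13  26 138] [280.04347826 202.82608696] ((535.0828857421875, -38.58726119995117), (21.426963806152344, 4.332740306854248), 69.05091094970703) [[529.2291870117188, -47.81800842285156], [533.2755737304688, -49.36712646484375], [540.9365844726562, -29.35651397705078], [536.8901977539062, -27.807395935058594]]
mask 254 145 62 73
[ 0.53816057 -0.10706688  0.32826709] [ 0.54010144 -0.02465948  0.16542036]
```

View pics/w1.png

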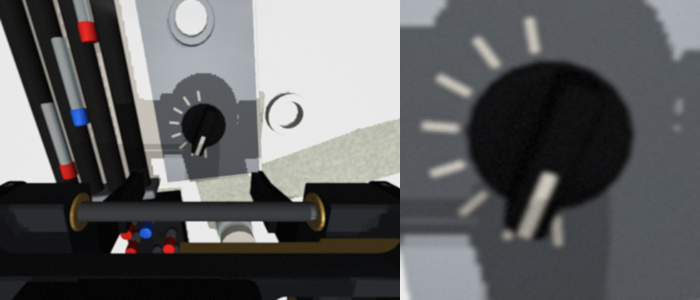

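Run:
```python
from h import *
from scipy.optimize import least_squares
f=np.load("f1.npy",allow_pickle=True).item(); im=f["image"]
x0,y0,x1,y1=229,110,330,245
g=im.min(2).astype(int); bg=cv2.medianBlur(im.min(2),21).astype(int)
w=((g-bg>35)).astype("uint8"); w[:y0]=0;w[y1:]=0;w[:,:x0-5]=0;w[:,x1:]=0
n,l,s,c=cv2.connectedComponentsWithStats(w)
for i in range(1,n):
    if s[i,4]>8:
        P=onplane(f,np.argwhere(l==i)[:,::-1],0.055)[:,:2]*1000
        r=cv2.minAreaRect(P.astype("float32")); print(i,s[i],c[i].round(1),P.mean(0).round(1),np.round(r[1],1),cv2.boxPoints(r).round().tolist())
# disc
print("disc",onplane(f,[285,174.7],.061))
cv2.imwrite("pics/w2.png",cv2.resize(im[130:235,235:340],(600,600),interpolation=cv2.INTER_CUBIC).clip(0,110)*2)
```

```text
1 [236 125   7   6  21] [239.2 128.3] [569.9 -92.9] [6.8 2.6] [[566.0, -94.0], [567.0, -96.0], [573.0, -92.0], [572.0, -90.0]]
2 [275 127   7  15  70] [277.8 134.1] [536.4 -88. ] [ 4.  12.4] [[533.0, -82.0], [535.0, -94.0], [539.0, -94.0], [537.0, -82.0]]
3 [256 135  11  13  67] [260.8 141. ] [551.4 -82. ] [ 3.9 12.5] [[546.0, -78.0], [553.0, -88.0], [556.0, -86.0], [550.0, -76.0]]
5 [242 150  14  10  66] [248.6 154.5] [562.4 -70.3] [ 4. 13.] [[556.0, -69.0], [567.0, -75.0], [569.0, -72.0], [558.0, -65.0]]
6 [237 169  14   6  60] [243.6 171.6] [567.3 -54.9] [ 3.9 11.9] [[561.0, -56.0], [573.0, -57.0], [574.0, -53.0], [562.0, -52.0]]
7 [240 185  14   8  60] [246.4 188.7] [565.3 -38.9] [12.7  3.9] [[559.0, -39.0], [560.0, -43.0], [572.0, -39.0], [571.0, -35.0]]
8 [273 190  15  28 179] [280.1 202.3] [534.2 -25.8] [27.9  7.1] [[527.0, -37.0], [533.0, -39.0], [542.0, -12.0], [535.0, -10.0]]
9 [251 198  11  10  44] [256.1 202.9] [556.6 -25.3] [12.2  2.7] [[551.0, -29.0], [553.0, -30.0], [562.0, -22.0], [560.0, -20.0]]
10 [286 209   4  12  43] [287.5 214.6] [527.1 -13.7] [ 2.8 11. ] [[526.0, -8.0], [526.0, -19.0], [529.0, -19.0], [529.0, -8.0]]
11 [267 215   4   3  10] [268.5 216.2] [545.1 -12.1] [2.  2.8] [[544.0, -13.0], [547.0, -13.0], [547.0, -11.0], [544.0, -11.0]]
12 [249 216   8   9  29] [253.2 219.7] [559.7  -8.6] [3.8 9.6] [[555.0, -6.0], [561.0, -14.0], [564.0, -11.0], [558.0, -4.0]]
13 [224 222   6   8  29] [226.8 224.8] [585.   -3.5] [3.6 8.3] [[580.0, -2.0], [586.0, -8.0], [589.0, -5.0], [583.0, 1.0]]
disc [[ 0.53001671 -0.05318471  0.061     ]]
```

View pics/w2.png

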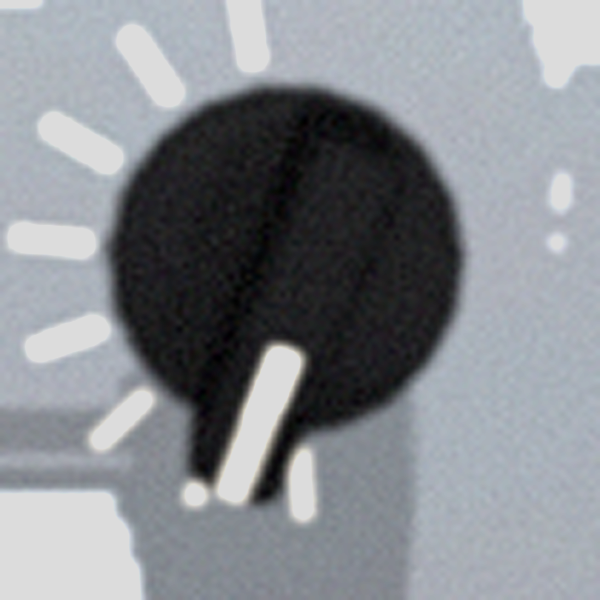

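Run:
```python
from workcell import env
from h import *
def st(t):
    s=env.read_state(); print(t,round(s["clock"],2),s["position"].round(4),s["tool_rot"].round(1),s["force"].round(1),s["wrist_torque"].round(2),round(s["opening"],3),s["finger_force"],s["joint_positions"].round(0))
c=[0.5300,-0.0525]
env.goto([*c,0.165],[180,0,-110]); env.gripper_to(0.6,20); st("above")
print("coll",env.move_straight([*c,0.070],rate=0.08,force_limit=8)); st("down")
env.gripper_to(0.0,20); st("grip")
for a in (15,30,45,60,75.5):
    env.goto([*c,0.070],[180,0,-110-a]); st(a)
```

```text
above 2.92 [ 0.53   -0.0525  0.165 ] [ 180.   -0. -110.] [ 0.   0.5 -0.2] [ 0.    0.01 -0.02] 0.598 0.0 [ 12.  16. -17.   0. -57. -32.]
coll False
down 4.27 [ 0.5304 -0.0525  0.0705] [-179.9    0.  -110. ] [ 0.  -0.4  0.9] [ 0.01 -0.04  0.04] 0.599 0.0 [ 12.  23. -24.   0. -44. -32.]
grip 5.0 [ 0.5302 -0.0526  0.0701] [-180.    0. -110.] [ 1.  -1.8 -1.4] [-0.16 -0.15 -0.04] 0.158 19.999912173952907 [ 12.  23. -24.   0. -44. -32.]
15 5.36 [ 0.5298 -0.0524  0.07  ] [ 180.    -0.  -124.8] [-1.6  1.   1.7] [ 0.32  0.17 -0.08] 0.161 20.000352422939613 [ 12.  23. -24.  -0. -44. -47.]
30 5.72 [ 0.5295 -0.0522  0.07  ] [ 179.9   -0.  -139.7] [-1.8  2.9  2.4] [1.17 0.74 0.05] 0.159 20.000602863729 [ 12.  23. -24.  -0. -44. -62.]
45 6.08 [ 0.5293 -0.0518  0.07  ] [ 179.9   -0.  -154.8] [-3.5  5.8  3.3] [ 1.79  0.91 -0.05] 0.157 20.00067216111347 [ 12.  23. -24.  -0. -44. -77.]
60 6.43 [ 0.5292 -0.0514  0.07  ] [ 1.799e+02 -1.000e-01 -1.698e+02] [-3.9  7.   4.2] [2.21 1.12 0.01] 0.162 20.00081948004663 [ 12.  23. -24.  -0. -44. -92.]
75.5 6.8 [ 0.5292 -0.051   0.07  ] [ 1.799e+02 -1.000e-01  1.747e+02] [-4.1  9.8  4. ] [2.76 1.22 0.01] 0.163 20.000837336992845 [  12.   23.  -24.   -0.  -44. -107.]
```

Run:
```python
from workcell import env
from h import *
env.dwell(0.2)
env.gripper_to(0.6); s=env.read_state(); p=s["position"]
env.move_straight([p[0],p[1],0.165],rate=0.12)
env.goto([0.54,-0.05,0.2],[180,0,-90])
f=env.grab_frame("wrist"); im=f["image"]
m=env.trace(f,"dial_grip")[0]["mask"].astype("uint8")
b=env.trace(f,"start_top")
print([(d["xyz"],d["score"]) for d in env.search_frame(f,"start_top")])
for q in b[:2]:
    P=onplane(f,np.argwhere(q["mask"])[:,::-1],0.075)
    print("btn",q["score"],P.mean(0),np.ptp(P,axis=0))
h=cv2.fillConvexPoly(np.zeros_like(m),cv2.convexHull(cv2.findNonZero(m)),1)
w=((im.min(2)>100)&(h>0)).astype("uint8")
n,l,s,c=cv2.connectedComponentsWithStats(w)
for i in range(1,n):
    if s[i,4]>15:
        P=onplane(f,np.argwhere(l==i)[:,::-1],0.101)[:,:2]*1000
        print(s[i],[(round(float(v[0])),round(float(v[1]))) for v in cv2.boxPoints(cv2.minAreaRect(P.astype("float32")))],cv2.minAreaRect(P.astype("float32")))
print(env.read_state()["clock"])
cv2.imwrite("pics/w3.png",np.hstack([im[:300,100:400],cv2.resize(im[90:240,200:350],(300,300))]))
```

```text
[([0.5459, -0.1661, 0.0779], 0.73)]
btn 0.92 [ 0.54441399 -0.1677831   0.075     ] [3.21764072e-02 3.42016695e-02 1.11022302e-16]
[258 201  25   6 115] [(533, -54), (555, -56), (555, -52), (534, -50)] ((544.1689453125, -52.779815673828125), (4.3466410636901855, 21.698867797851562), 84.91754913330078)
10.5333
```

View pics/w3.png

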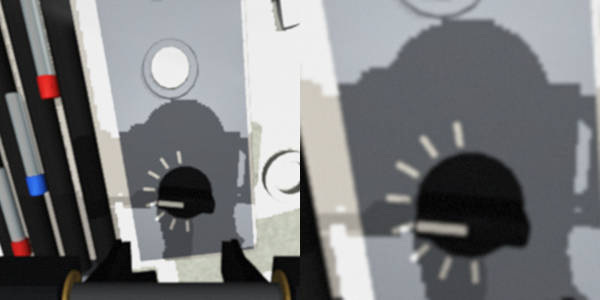

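Run:
```python
from workcell import env
from h import *
b=[0.5442,-0.1676]
env.gripper_to(0.0,20)
env.goto([*b,0.12],[180,0,-90])
print(env.read_state()["force"])
print(env.move_straight([*b,0.055],rate=0.02,force_limit=10))
s=env.read_state(); print(s["position"],s["force"],s["clock"])
env.dwell(0.2); s=env.read_state(); print(s["position"],s["force"])
env.move_straight([*b,0.14],rate=0.06)
env.goto([0.56,-0.06,0.2],[180,0,-90]); env.dwell(0.3)
f=env.grab_frame("wrist"); im=f["image"]
for q in env.trace(f,"start_top")[:1]:
    P=onplane(f,np.argwhere(q["mask"])[:,::-1],0.075); print("btn",q["score"],P.mean(0),np.ptp(P,axis=0))
m=env.trace(f,"dial_grip")[0]["mask"].astype("uint8")
h=cv2.fillConvexPoly(np.zeros_like(m),cv2.convexHull(cv2.findNonZero(m)),1)
n,l,s,c=cv2.connectedComponentsWithStats(((im.min(2)>100)&(h>0)).astype("uint8"))
for i in range(1,n):
    if s[i,4]>15: print(cv2.minAreaRect((onplane(f,np.argwhere(l==i)[:,::-1],0.101)[:,:2]*1000).astype("float32")))
print(env.read_state()["clock"])
```

```text
[-0.36416708  0.70444236 -0.06278406]
True
[ 0.54423015 -0.16762746  0.07144168] [-1.16956202  1.20195862  5.74240194] 14.4417
[ 0.54421568 -0.16761932  0.07142962] [-0.8078479   1.08723906  5.56077613]
btn 0.64 [ 0.54453472 -0.16774813  0.075     ] [3.25147164e-02 3.25724504e-02 1.11022302e-16]
((543.688720703125, -52.69947814941406), (4.277857303619385, 21.113786697387695), 84.78014373779297)
16.9667
```

```bash
python3 -c "
from workcell import env
print(env.close_job())"
```

```text
the job is handed in; nothing more can be done
None
```

I turned the timer dial three clicks clockwise (click 1 to click 4, checked in the camera after release), pressed the start button to its stop and let it go, then handed the job in at about 17 s; the hand-in call returned no verdict.

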